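# Slide the instrument case under the spring cover

## Task

Put the small metal instrument case away in its covered bay: press the black-topped bar beside the lane right down with one fingertip so that the spring cover stands open, and keep it down while the other fingertip pushes the case along the lane until it is fully home against the end stop. Then draw back and let the cover close over the case. Only push the case, never lift or grip it, never let the cover fall on it half-way in, and leave the vial, the ampoule and the marker where they are.

Things in the scene. Friction and masses are not known exactly. Their poses are not given: they have to be found in the camera images.
- bay: Fixed low steel fixture. Origin on the worktop (z = 0), on the lane's centre line, level with the cover's front edge; x along the lane in the pushing direction, y to the left, z up. Lane 37 mm wide (y -18.5 to +18.5), its floor the bare worktop, between rails 4 mm thick, 11 mm high, from x = -60 to +72 mm. All mm values in these notes are in this frame.
- lane_end (a point): Middle of the end stop's near face, at worktop level (bay x = +72, y = 0, z = 0 mm). The stop is 14 mm high and closes the far end of the lane.
- hinge (a point): On the axis of the hinge shaft that carries cover and press bar, at the cover's front edge (bay x = 0, y = +27, z = 18 mm). The shaft lies along bay x from -62 to +76 mm, left of the lane, 6 to 10 mm thick, on posts that reach out to y = +31.
- cover (a joint): Opening angle of the cover, rad: 0 shut and level, 1.38 fully open. Sprung shut: it closes as soon as the bar is let go. Grey leaf 2.5 mm thick at bay x = 0 to +74; shut, it reaches over the lane from the shaft to y = -13 mm, underside 16 mm above the worktop. Well open is 1.1 to 1.38 rad: it then stands between lane and press bar, its edge about 57 mm up.
- cover_edge (a point): Middle of the cover's free long edge, 40 mm from the shaft axis.
- press_bar: Bar with black rubber top, one piece with the cover, left of the shaft; origin as point hinge. It runs along the shaft from bay x = -90 to +40, so also beside the uncovered lane, and is 22 mm wide; its y axis points out across it. At rest it rises 30 degrees outward. Bare worktop lies under it. It takes 2 N at its outer edge to start, about 6 N held down; a fingertip can slide along it.
- bar_edge (a point): Middle of the press bar's outer edge, a 5 mm thick roll 20 mm from the shaft axis; at rest at bay y = +44, z = 28 mm. Pressing the bar down opens the cover by the same angle: with a fingertip's inner corner 12 mm left of the shaft (y = +39) and the tip 7 mm above the worktop the cover stands at about 1.25 rad.
- case: Flat rectangular dark metal instrument case, 44 mm long (its x, along the lane), 32 mm wide, 14 mm high, about 0.12 kg; origin at the centre of its underside. It starts in the uncovered front part of the lane, just before the cover. Fully home, against the end stop, its origin is at x = +50 mm of the bay.
- vial_0: Small glass vial with a coloured cap, 26 mm across, 54 mm tall, standing right of the bay; origin under its centre. Leave it.
- ampoule_1: Small glass ampoule lying on the worktop right of the bay, 66 mm long, 14 mm thick; origin under its centre. Leave it.
- marker_pen: Marker pen lying on the worktop left of the bay, 135 mm long, 16 mm thick; origin under its centre. Leave it.
Not all that is in view belongs to the job. There is more than one size of the case; the job needs the larger. Of the things that look like the bay, the smaller one is meant.

How it is judged:
On the way, in this order (a step that is already met when the one before it is completed fails the run):
1. a fingertip holds the press bar down and the cover open, with the case still in front of the cover (value of joint cover above 0.9 rad and contact force between press_bar and the fingers above 0.3 N and x of case in the frame of bay below -0.015 m), for 0.2 s.
2. with the bar held down, the other fingertip pushes the case in under the open cover (value of joint cover above 0.9 rad and contact force between press_bar and the fingers above 0.3 N and contact force between case and the fingers above 0.05 N and x of case in the frame of bay between 0 and 0.042 m).
3. the case is home while the bar is still held down (value of joint cover above 0.9 rad and contact force between press_bar and the fingers above 0.3 N and x of case in the frame of bay above 0.045 m), for 0.1 s.
At the end, for the whole second after the job is handed in: The case lies flat in the lane within 5 mm of the end stop, at rest, and the cover is shut over it (within 0.08 rad); vial, ampoule and marker are within 20 mm of where they were (x of case in the frame of bay between 0.045 and 0.053 m and y of case in the frame of bay between -0.006 and 0.006 m and height (world z) of case below 0.004 m and angle between case's own z axis and vertical below 0.1 rad and linear speed of case below 0.02 m/s and value of joint cover below 0.08 rad and distance of each of vial_0, ampoule_1, marker_pen from where it was at the start of the episode below 0.02 m); the robot touches nothing.
It fails at once if the case is lifted or tipped (raised 8 mm or tilted 0.3 rad) (height (world z) of case above 0.008 m or angle between case's own z axis and vertical above 0.3 rad).
It fails at once if the cover falls to below 0.6 rad with the case part-way in (value of joint cover below 0.6 rad and x of case in the frame of bay between -0.018 and 0.044 m).
It fails at once if the vial, the ampoule or the marker is disturbed (moved 20 mm, or the vial tipped) (distance of any of vial_0, ampoule_1, marker_pen from where it was at the start of the episode above 0.02 m or angle between vial_0's own z axis and vertical above 0.4 rad).
It also fails if it takes over 37 s, if anything falls off the work surface, if the arm or the gripper's body presses on something with over 40 N, if the wrist force passes 120 N, or if a joint passes its speed limit or range.

## Robot

A 6-joint arm with a two-finger parallel gripper is mounted at the origin on a cart in front of the work surface, level with it; the furniture and walls round the work are solid. World frame = base frame: x ahead of the robot, y to its left, z up, the work surface at z = 0. Lengths are in m, angles in rad, forces in N, time in s.
With the tool pointing down it reaches from about 0.325 to 0.925 m from the base axis. Payload 3.1 kg.
Tool frame: the origin (TCP) lies between the finger pads; the fingertips stand 19 mm ahead of it and the grasp point (between the pads) is the TCP; z points along the fingers, y is the direction in which the jaws open and shut (so a half turn about z gives the same grasp; the last joint's range is limited). The gripper opens to 85 mm and grips with 20 to 120 N. Pads are 22 mm wide; open, the fingers measure 114 mm over their backs; the gripper's body (76 mm by 85 mm) begins 54 mm behind the grasp point. The pads swing forward as they close: fully open they stand 13 mm farther back than shut.
Start: joints at [1.084, 0.217, 1.613, -0, 1.311, -0.112], TCP at [0.229, 0.582, 0.25] pointing down, gripper open.
Joint ranges: [-2.75, 2.75], [-0.78, 2.1], [0.31, 2.55], [-1.13, 4.27], [0.13, 2.63], [-2.58, 2.58]. Speed limits (rad/s): [2.79, 2.79, 3.14, 3.14, 3.14, 3.14].

## Interface

Orientations are given as a 3x3 rotation matrix whose columns are the frame's x, y, z axes.
In Python, from workcell import * gives the robot as it stands.
- The arm moves only by the shell command python3 -m creep 'ROWS' [FORCE]. ROWS is JSON, a list of rows, each a list of 3 entries, a list of its own where there are three numbers: the shift along the tool's x, y, z in cm, then the turn, a rotation vector about the tool's x, y, z in rad, then the opening, from 0 (shut) to 1 (fully open). In form: [[[dx, dy, dz], [rx, ry, rz], gripper], ...]. A call has exactly 10 rows; each row shifts and turns the commanded pose from where the row before left it, along the tool's axes as they then stand; what a row does not reach is not made up. A row lasts 1/10 s, in which the tool goes at most 50 mm and 8.59 degrees, less where a joint would pass 70% of its speed; a pose out of reach is approached as far as the arm can. A call is refused whole if a number of a shift passes 5 or a number of a turn 0.15, either way. A call with a gripper value outside its range is refused whole. The fingers move at their own pace and stop on an object; FORCE is the grip in N (left out, the last holds). Time passes only in rows, so rows that do not move let the fingers close, or fill a call up. It gives the time, the measured TCP pose, the force and the opening at its end, in the units of the state.
- read_state(): the state, without advancing time (a new reading comes with each control period).
- get_image(name): name is "scene" or "top" or "wrist"; returns the picture (400x640x3 uint8, red, green, blue); there is no depth.
- camera_info(name): a dict with "fx", "fy", "cx", "cy" (pixels), "k1" (the pictures are not rectified: a ray, as slopes to the right and down, at radius r is drawn at 1 + k1 r^2 times it, then the intrinsics apply), "eye" and "rotation" of the camera in the world; the wrist camera has in their place "tool_from_camera" (4x4, takes a point from camera to tool coordinates, whose origin is the TCP and whose axes are the flange's). Camera axes: x right, y down, z forward; pixel columns grow to the right and rows downward; lengths in m; the calibration is good to about 2 mm. A picture is of the moment at which its call begins: read the wrist's pose just before it. camera_info takes no time and is no camera call.
- close_job(): hands the job in, once; it reports no verdict.
The state is a dict: "time": time; "qpos": joint angles; "qd": joint speeds; "tau": joint torques, N m; "position": TCP position; "tool_rot": TCP orientation; "force": force on the tool from outside, world axes, zero at the start; "torque": the same for the moment, N m; "width": finger opening in m.
Only numpy, scipy, OpenCV 4.12 (cv2) and the standard library are available. Lean on these libraries where they do the work, as an engineer would, in place of code of your own. Each camera call takes 0.05 s, during which the arm holds its last target. There are 200 camera calls.

## Working session

There is one attempt and no reset: what is moved stays moved. The work goes in short steps, Python scripts to look and compute and a shell command to move; the robot and the scene stay as the last step left them, time stands still between calls to the robot, and variables do not carry over. Pictures are saved under pics/ and viewed, about 8 in all and at most 12, crops included, and the job is handed in when it is done.

```bash
ls; mkdir -p pics; python3 - <<'E'
from workcell import *
import cv2
s=read_state();print(s['time'],s['position'],s['tool_rot'],s['width'])
for n in("top","scene"):
    cv2.imwrite(f"pics/{n}0.png",get_image(n)[:,:,::-1]);print(n,camera_info(n))
print(camera_info("wrist"))
E
```

```text
pics
0.0 [0.22843294 0.58093329 0.24895351] [[-9.30567339e-01  3.66118958e-01 -1.15606191e-03]
 [ 3.66120666e-01  9.30564927e-01 -2.13880220e-03]
 [ 2.92734637e-04 -2.41355763e-03 -9.99997045e-01]] 0.08577463795518997
top {'fx': 459.0417570462253, 'fy': 459.0417570462253, 'cx': 318.16856503066975, 'cy': 207.47448254013324, 'k1': 0.012099964534300168, 'eye': array([0.47761498, 0.05711925, 0.94335817]), 'rotation': array([[-0.00256807, -0.99720468,  0.07467415],
       [-0.99994487,  0.00180046, -0.01034495],
       [ 0.01018158, -0.0746966 , -0.99715433]])}
scene {'fx': 494.86955549657216, 'fy': 494.86955549657216, 'cx': 322.04830979882985, 'cy': 185.9244543196357, 'k1': -0.13117327949070104, 'eye': array([-0.00401922, -0.53678209,  0.72363639]), 'rotation': array([[ 0.74783079, -0.42376641,  0.51104906],
       [-0.66380691, -0.48942092,  0.56553298],
       [ 0.01046422, -0.76216087, -0.6473031 ]])}
{'fx': 278.3820971633823, 'fy': 278.3820971633823, 'cx': 319.14776308744996, 'cy': 198.67456289272164, 'k1': -0.03322952830106945, 'tool_from_camera': array([[-6.19061758e-05, -9.45687353e-01, -3.25077571e-01,
         8.23008752e-02],
       [ 9.99999554e-01, -3.65008509e-04,  8.71415959e-04,
         1.12450247e-04],
       [-9.42743131e-04, -3.25077372e-01,  9.45686953e-01,
        -1.23694094e-01],
       [ 0.00000000e+00,  0.00000000e+00,  0.00000000e+00,
         1.00000000e+00]])}
```

View pics/top0.png

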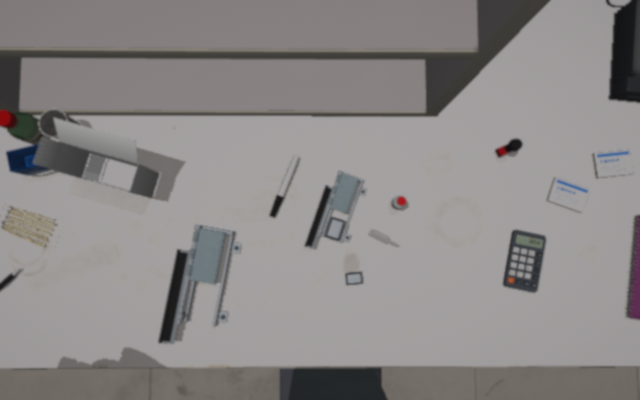

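View pics/scene0.png

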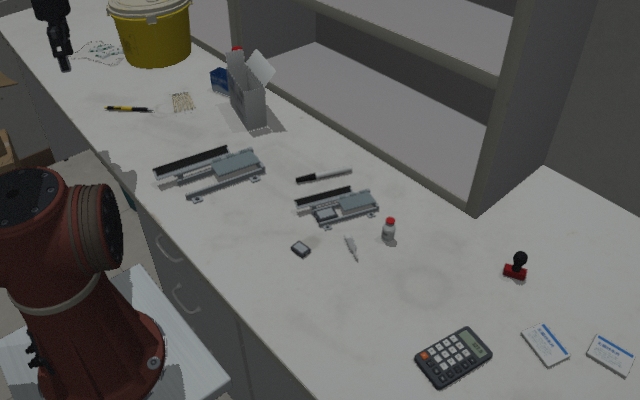

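The bay we want is the smaller one, near (338,210) in the top view. The larger case sits in its lane at (335,229), and the small decoy case is at (354,278). I'll enlarge that area.

```bash
cat > h.py <<'E'
from workcell import *
import numpy as np, cv2
def cam(n,s=None):
    c=camera_info(n)
    if 'eye' in c: return c,np.array(c['eye']),np.array(c['rotation'])
    T=np.array(c['tool_from_camera']);R=np.array(s['tool_rot'])
    return c,np.array(s['position'])+R@T[:3,3],R@T[:3,:3]
def ray(n,u,v,z,s=None):
    c,e,R=cam(n,s);d=np.array([(u-c['cx'])/c['fx'],(v-c['cy'])/c['fy']]);p=d.copy()
    for _ in range(20): p=d/(1+c['k1']*(p@p))
    w=R@np.array([p[0],p[1],1]);return e+w*(z-e[2])/w[2]
def proj(n,P,s=None):
    c,e,R=cam(n,s);q=R.T@(np.asarray(P)-e);p=q[:2]/q[2];p=p*(1+c['k1']*(p@p))
    return p[0]*c['fx']+c['cx'],p[1]*c['fy']+c['cy']
def crop(img,u0,v0,w,h,k,f):
    cv2.imwrite(f,cv2.resize(img[v0:v0+h,u0:u0+w,::-1],None,fx=k,fy=k,interpolation=cv2.INTER_CUBIC))
E
python3 - <<'E'
from h import *
crop(cv2.imread("pics/top0.png")[:,:,::-1],260,150,160,110,5,"pics/topc.png")
E
```

```text
(no output)
```

View pics/topc.png

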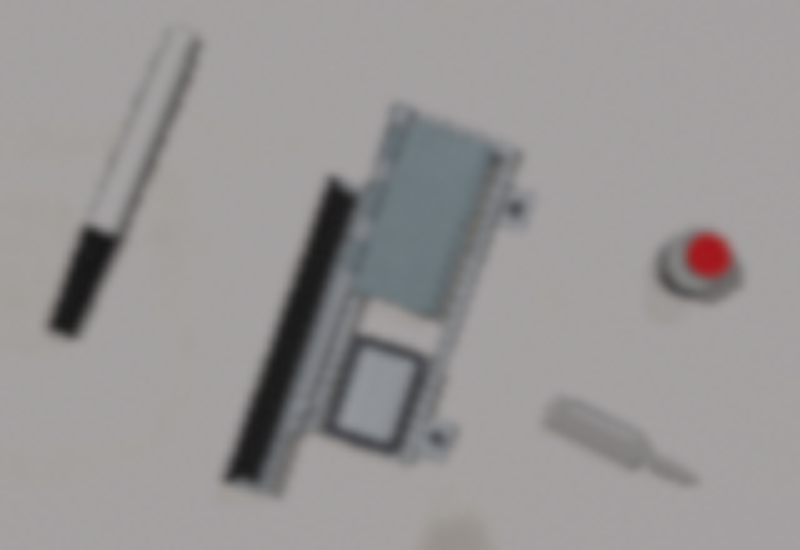

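```bash
python3 - <<'E'
from h import *
from scipy.optimize import least_squares
g=lambda u,v:(260+u/5,150+v/5)
# (px, bay xyz)
obs=[(g(440,317),(0,-13,18.5)),(g(492,152),(74,-13,18.5)),(g(222,480),(-90,44,30)),(g(330,178),(40,44,30))]
f=lambda p:np.concatenate([np.array(proj("top",B(p,b)))-px for px,b in obs])
def B(p,b):
    c,s=np.cos(p[2]),np.sin(p[2]);b=np.array(b)/1000
    return [p[0]+c*b[0]-s*b[1],p[1]+s*b[0]+c*b[1],b[2]]
r=least_squares(f,[.5,0,-.35]);print(r.x,r.fun)
p=r.x
def inv(P):
    c,s=np.cos(p[2]),np.sin(p[2]);d=np.array(P[:2])-p[:2];return np.round([c*d[0]+s*d[1],-s*d[0]+c*d[1]],4)*1000
for q in [(325,430),(403,453),(355,337),(428,357)]: print('case',inv(ray("top",*g(*q),.014)))
for q in [(60,335),(115,235),(185,30)]: print('marker',inv(ray("top",*g(*q),.008)))
s=read_state();R=np.array(s['tool_rot']);print('tool',inv(s['position']),np.arctan2(R[1,1],R[0,1])-np.pi/2)
# target hover in tool axes: bay x=-62,y=23
P=np.array(B(p,(-62,23,0)));d=P-np.array(s['position']);print('world',P,'shift tool',R.T@np.array([d[0],d[1],0]))
E
```

```text
[ 0.5381077   0.00246486 -0.34745743] [-1.45222994  0.53826466  0.3005447  -0.67915632  0.3289313   0.5149621
  0.81207094 -0.38850242]
case [-56.5  12.9]
case [-54.6 -19.9]
case [-16.9  14.1]
case [-14.6 -16.5]
marker [-56.5 127.5]
marker [-10.5 120.5]
marker [ 78.9 122.5]
tool [-488.2  438.5] -0.37478547767932957
world [0.48764442 0.04520192 0.        ] shift tool [-0.43734779 -0.40371221  0.00079179]
```

```bash
python3 -m creep '[[[-2,-2,0],[0,0,-0.027],0.376],[[-3,-3,0],[0,0,0],0.376],[[-3,-3,0],[0,0,0],0.376],[[-3,-3,0],[0,0,0],0.376],[[-3,-3,0],[0,0,0],0.376],[[-3,-3,0],[0,0,0],0.376],[[-3,-3,0],[0,0,0],0.376],[[-3,-3,0],[0,0,0],0.376],[[-3,-3,0],[0,0,0],0.376],[[-3,-3,0],[0,0,0],0.376]]' 20
python3 -m creep '[[[-3,-3,0],[0,0,0],0.376],[[-3,-3,0],[0,0,0],0.376],[[-3,-3,1],[0,0,0],0.376],[[-2,-1.5,1],[0,0,0],0.376],[[0,0,2],[0,0,0],0.376],[[0,0,2],[0,0,0],0.376],[[0,0,2],[0,0,0],0.376],[[0,0,2],[0,0,0],0.376],[[0,0,0],[0,0,0],0.376],[[0,0,0],[0,0,0],0.376]]'
python3 - <<'E'
from h import *
p=[.5381,.0025,-.3475]
s=read_state();R=s['tool_rot'];c,q=np.cos(p[2]),np.sin(p[2]);d=s['position'][:2]-np.array(p[:2])
print(s['time'],s['position'],s['width'],'bay',c*d[0]+q*d[1],-q*d[0]+c*d[1],np.arctan2(R[1,1],R[0,1])-np.pi/2,R[:,2])
cv2.imwrite("pics/w1.png",get_image("wrist")[:,:,::-1])
E
```

```text
time: 1.1
position: [0.4019, 0.2081, 0.2499]
tool_rot: [[-0.94, 0.341, -0.0], [0.341, 0.94, -0.0], [0.0, -0.0, -1.0]]
force: [1.0, 0.1, -0.3]
width: 0.0323
time: 2.1
position: [0.469, 0.0737, 0.15]
tool_rot: [[-0.94, 0.341, -0.002], [0.341, 0.94, 0.0], [0.001, -0.001, -1.0]]
force: [-0.2, -0.1, -0.1]
width: 0.032
2.1 [0.46899529 0.07366374 0.14995967] 0.03201867149825425 bay -0.08920880888253051 0.04337657600998046 -0.3477701397097448 [-1.52765284e-03  5.33893942e-06 -9.99998833e-01]
```

View pics/w1.png

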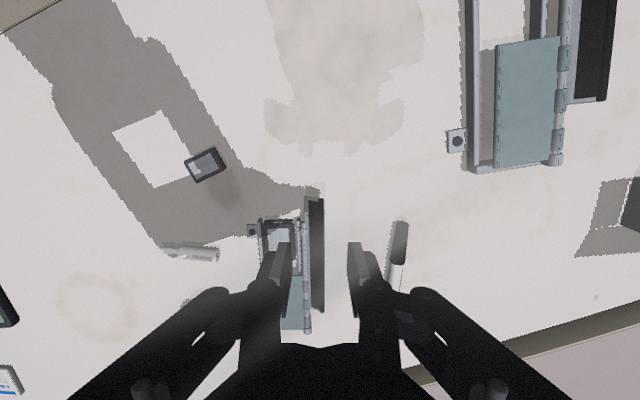

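```bash
python3 - <<'E'
from h import *
crop(cv2.imread("pics/w1.png")[:,:,::-1],235,185,120,100,6,"pics/w1c.png")
E
```

```text
(no output)
```

View pics/w1c.png

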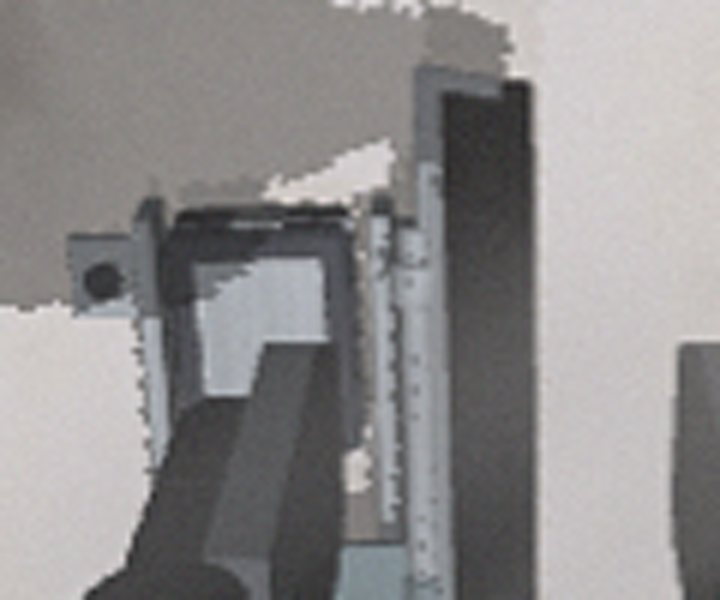

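```bash
python3 - <<'E'
from h import *
p=[.5381,.0025,-.3475]
s=read_state()
def inv(P):
    c,q=np.cos(p[2]),np.sin(p[2]);d=P[:2]-np.array(p[:2]);return np.round(1000*np.array([c*d[0]+q*d[1],-q*d[0]+c*d[1]]),1)
for n,u,v,z in [('barout -90,46',533,85,.030),('barout y46',537,560,.030),('railL -60,20.5',381,198,.011),('railR -60,-20.5',148,200,.011),('caseRL',350,226,.014),('caseRR',168,228,.014),('case bottom L',345,209,0.001),('case bottom R',180,209,.001),
 ('tipR',300,343,None),('tipL in',680,343,None)]:
    if z is None: z=s['position'][2]-.019
    print(n,inv(ray("wrist",235+u/6,185+v/6,z,s)))
E
```

```text
barout -90,46 [-86.   48.4]
barout y46 [ 0.7 49.5]
railL -60,20.5 [-59.   22.8]
railR -60,-20.5 [-58.6 -17.1]
caseRL [-55.1  17.7]
caseRR [-54.7 -13.4]
case bottom L [-52.6  15.6]
case bottom R [-52.6 -13.8]
tipR [-95.2  24.3]
tipL in [-95.2  60.6]
```

```bash
python3 -m creep '[[[-0.8,-0.88,0],[0,0,0],0.376],[[-0.8,-0.88,0],[0,0,0],0.376],[[0,0,2],[0,0,0],0.376],[[0,0,2],[0,0,0],0.376],[[0,0,2],[0,0,0],0.376],[[0,0,2],[0,0,0],0.376],[[0,0,1],[0,0,0],0.376],[[0,0,0.5],[0,0,0],0.376],[[0,0,0],[0,0,0],0.376],[[0,0,0],[0,0,0],0.376]]'
python3 - <<'E'
from h import *
im=get_image("wrist");s=read_state();print(s['position'],s['force'])
crop(im,220,170,200,150,4,"pics/w2.png")
E
```

```text
time: 3.15
position: [0.4796, 0.0514, 0.0562]
tool_rot: [[-0.94, 0.341, 0.002], [0.341, 0.94, -0.0], [-0.002, 0.0, -1.0]]
force: [-0.1, 0.8, 0.5]
width: 0.0321
[0.47963213 0.05150713 0.05635286] [0.12858506 0.37027399 0.68998425]
```

View pics/w2.png

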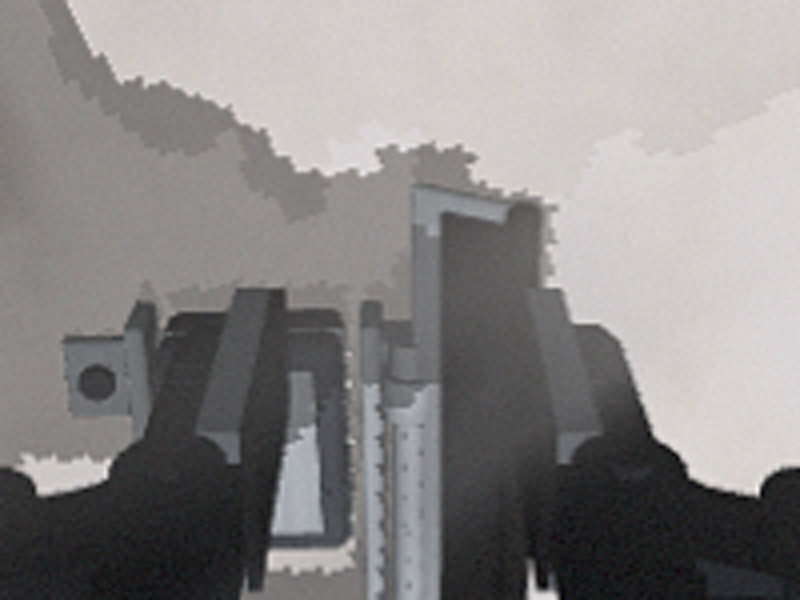

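```bash
python3 - <<'E'
from h import *
s=read_state();R=s['tool_rot']
# results in tool frame -> expressed as bay-ish: (-toolx, tooly) mm relative to TCP
for n,u,v,z in [('bar inner-near corner',413,185,.018),('barout near -90,46',548,205,.030),('railL -60,20.5',370,303,.011),('railR -60,-20.5',147,303,.011),('caseR',170,325,.014),('caseL',345,325,.014),
 ('tipR in',285,290,-1),('tipR out',235,290,-1),('tipL in',530,290,-1),('tipL out',565,290,-1)]:
  for zz in ([z] if z>0 else [s['position'][2]-.019,s['position'][2]-.010]):
    q=R.T@(ray("wrist",220+u/4,170+v/4,zz,s)-s['position']);print(n,np.round([-q[0]*1e3,q[1]*1e3,q[2]*1e3],1))
E
```

```text
bar inner-near corner [-14.9   2.8  38.3]
barout near -90,46 [-16.7  22.4  26.3]
railL -60,20.5 [ 9.8 -4.3 45.4]
railR -60,-20.5 [  9.8 -42.4  45.3]
caseR [ 12.4 -38.1  42.4]
caseL [12.3 -8.5 42.4]
tipR in [ -6.7 -15.8  19. ]
tipR in [-11.5 -14.8  10. ]
tipR out [ -6.7 -23.   19. ]
tipR out [-11.4 -21.5  10. ]
tipL in [-6.6 19.3 19. ]
tipL in [-11.4  18.1  10. ]
tipL out [-6.6 24.4 19. ]
tipL out [-11.4  22.8  10. ]
```

```bash
python3 -m creep '[[[0.4,0,0],[0,0,0],0.376],[[0,0,0.5],[0,0,0],0.376],[[0,0,0.5],[0,0,0],0.376],[[0,0,0.5],[0,0,0],0.376],[[0,0,0.5],[0,0,0],0.376],[[0,0,0.4],[0,0,0],0.376],[[0,0,0.3],[0,0,0],0.376],[[0,0,0.2],[0,0,0],0.376],[[0,0,0],[0,0,0],0.376],[[0,0,0],[0,0,0],0.376]]'
python3 - <<'E'
from h import *
im=get_image("scene");crop(im,270,160,130,80,6,"pics/s3.png")
s=read_state();print(s['position'],s['force'],s['torque'])
E
```

```text
time: 4.2
position: [0.4751, 0.0525, 0.0264]
tool_rot: [[-0.94, 0.341, 0.0], [0.341, 0.94, -0.001], [-0.001, -0.001, -1.0]]
force: [0.1, -0.5, 5.0]
width: 0.0321
[0.47507435 0.0525972  0.02636522] [ 1.23856643 -1.07792777  6.01508852] [-0.06814128 -0.13823939 -0.0634633 ]
```

View pics/s3.png

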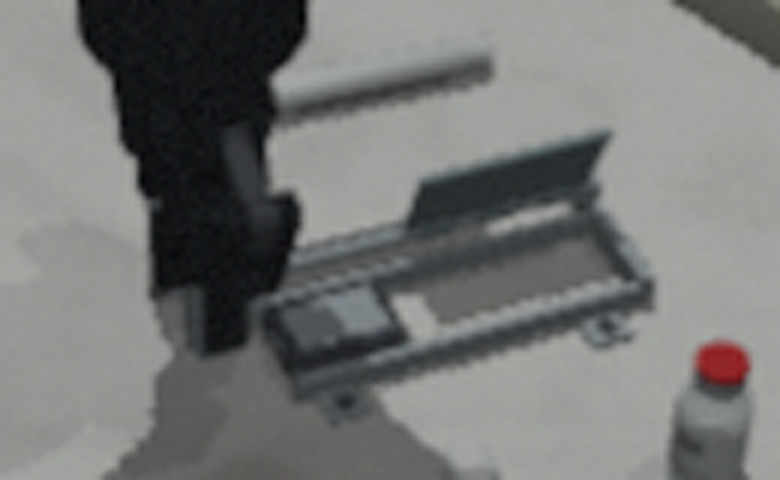

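The cover is well open and the case is untouched in the lane. Next I'll check the opening angle against the model.

```bash
python3 - <<'E'
from h import *
s=read_state();R=s['tool_rot'];X=-R[:,0];Y=R[:,1]
O=s['position']+.0738*X-.0233*Y;O[2]=0
print('bay',O)
b=lambda x,y,z:O+x/1e3*X+y/1e3*Y+np.array([0,0,z/1e3])
px=lambda P:np.round((np.array(proj("scene",P))-[270,160])*6)
print('rail R far top',px(b(72,-20,11)),'rail R near',px(b(-60,-20,11)))
for a in (.9,1.0,1.1,1.2,1.3,1.38):
    print(a,*[px(b(x,27-40*np.cos(a),18+40*np.sin(a))) for x in(0,74)])
E
```

```text
bay [0.53651895 0.00554522 0.        ]
rail R far top [626. 280.] rail R near [278. 374.]
0.9 [418. 208.] [611. 158.]
1.0 [415. 197.] [608. 148.]
1.1 [411. 187.] [604. 137.]
1.2 [407. 177.] [600. 128.]
1.3 [403. 167.] [595. 119.]
1.38 [399. 160.] [592. 112.]
```

```bash
python3 -m creep '[[[-0.3,0,0],[0,0,0],0.376],[[-0.3,0,0],[0,0,0],0.376],[[-0.4,0,0],[0,0,0],0.376],[[-0.5,0,0],[0,0,0],0.376],[[-0.5,0,0],[0,0,0],0.376],[[-0.5,0,0],[0,0,0],0.376],[[-0.5,0,0],[0,0,0],0.376],[[-0.5,0,0],[0,0,0],0.376],[[-0.5,0,0],[0,0,0],0.376],[[-0.5,0,0],[0,0,0],0.376]]'
python3 - <<'E'
from h import *
im=get_image("scene");crop(im,270,160,130,80,6,"pics/s4.png")
E
```

```text
time: 5.25
position: [0.5175, 0.0376, 0.0263]
tool_rot: [[-0.94, 0.341, -0.0], [0.341, 0.94, 0.0], [0.0, 0.0, -1.0]]
force: [-2.9, 2.5, 4.0]
width: 0.0321
```

View pics/s4.png

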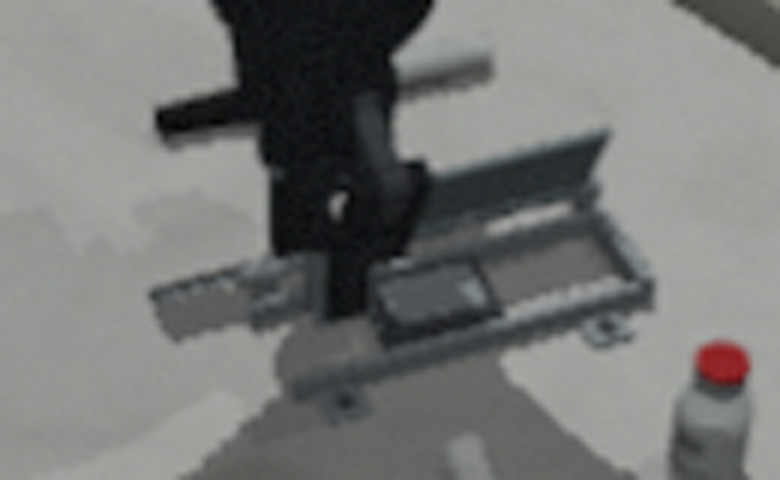

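The case is sliding squarely under the open cover, with about 46 mm left to go.

```bash
python3 -m creep '[[[-0.5,0,0],[0,0,0],0.376],[[-0.5,0,0],[0,0,0],0.376],[[-0.5,0,0],[0,0,0],0.376],[[-0.5,0,0],[0,0,0],0.376],[[-0.5,0,0],[0,0,0],0.376],[[-0.5,0,0],[0,0,0],0.376],[[-0.5,0,0],[0,0,0],0.376],[[-0.5,0,0],[0,0,0],0.376],[[-0.2,0,0],[0,0,0],0.376],[[0,0,0],[0,0,0],0.376]]'
python3 -m creep '[[[-0.1,0,0],[0,0,0],0.376],[[0,0,0],[0,0,0],0.376],[[-0.1,0,0],[0,0,0],0.376],[[0,0,0],[0,0,0],0.376],[[0,0,0],[0,0,0],0.376],[[0,0,0],[0,0,0],0.376],[[0,0,0],[0,0,0],0.376],[[0,0,0],[0,0,0],0.376],[[0,0,0],[0,0,0],0.376],[[0,0,0],[0,0,0],0.376]]'
python3 - <<'E'
from h import *
im=get_image("scene");crop(im,270,160,130,80,6,"pics/s5.png")
E
```

```text
time: 6.3
position: [0.5577, 0.0232, 0.0265]
tool_rot: [[-0.94, 0.341, 0.002], [0.341, 0.94, -0.0], [-0.002, 0.001, -1.0]]
force: [-0.6, 4.0, 3.0]
width: 0.0321
time: 7.3
position: [0.5581, 0.0229, 0.0263]
tool_rot: [[-0.94, 0.341, -0.001], [0.341, 0.94, 0.0], [0.001, 0.0, -1.0]]
force: [-2.2, 4.2, 4.6]
width: 0.0318
```

View pics/s5.png

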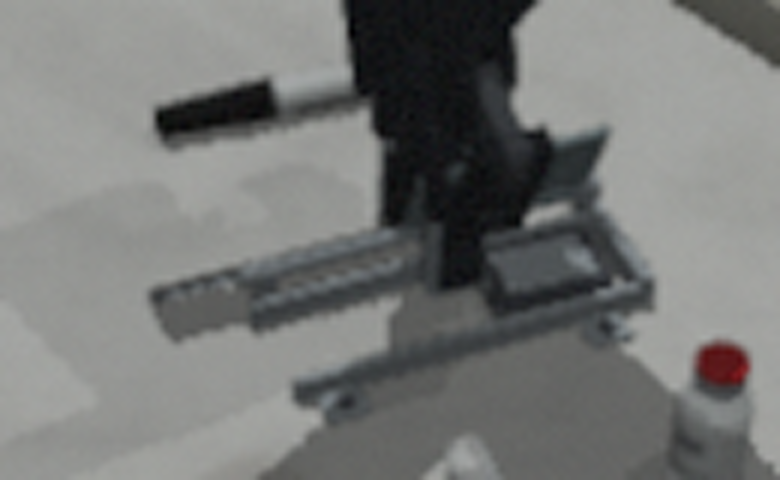

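```bash
python3 -m creep '[[[-0.1,0,0],[0,0,0],0.376],[[-0.1,0,0],[0,0,0],0.376],[[-0.1,0,0],[0,0,0],0.376],[[0,0,0],[0,0,0],0.376],[[0,0,0],[0,0,0],0.376],[[0,0,0],[0,0,0],0.376],[[0,0,0],[0,0,0],0.376],[[0,0,0],[0,0,0],0.376],[[0,0,0],[0,0,0],0.376],[[0,0,0],[0,0,0],0.376]]'
python3 - <<'E'
from h import *
s=read_state();print(s['position'],s['force'],s['torque'])
E
```

```text
time: 8.35
position: [0.5608, 0.0218, 0.0262]
tool_rot: [[-0.94, 0.341, -0.001], [0.341, 0.94, 0.0], [0.001, -0.0, -1.0]]
force: [-3.2, 4.7, 3.0]
width: 0.0319
[0.56077667 0.02183564 0.02620387] [-3.249999    4.7348931   3.01509843] [0.78982943 0.50204124 0.04189008]
```

Still moving freely (3 mm commanded, 3 mm moved), so it hasn't reached the stop yet. I'll keep pushing in small steps.

```bash
python3 -m creep '[[[-0.1,0,0],[0,0,0],0.376],[[-0.1,0,0],[0,0,0],0.376],[[-0.1,0,0],[0,0,0],0.376],[[0,0,0],[0,0,0],0.376],[[0,0,0],[0,0,0],0.376],[[0,0,0],[0,0,0],0.376],[[0,0,0],[0,0,0],0.376],[[0,0,0],[0,0,0],0.376],[[0,0,0],[0,0,0],0.376],[[0,0,0],[0,0,0],0.376]]'
python3 - <<'E'
from h import *
s=read_state();print(s['position'],s['force'],s['torque'])
im=get_image("scene");crop(im,330,180,80,40,10,"pics/s6.png")
E
```

```text
time: 9.35
position: [0.5636, 0.0208, 0.0262]
tool_rot: [[-0.94, 0.341, -0.001], [0.341, 0.94, 0.0], [0.001, -0.0, -1.0]]
force: [-3.3, 4.5, 3.8]
width: 0.0321
[0.56358842 0.02080007 0.02616748] [-3.27960453  4.46429251  3.84989788] [ 0.71526242  0.49629616 -0.03083738]
```

View pics/s6.png

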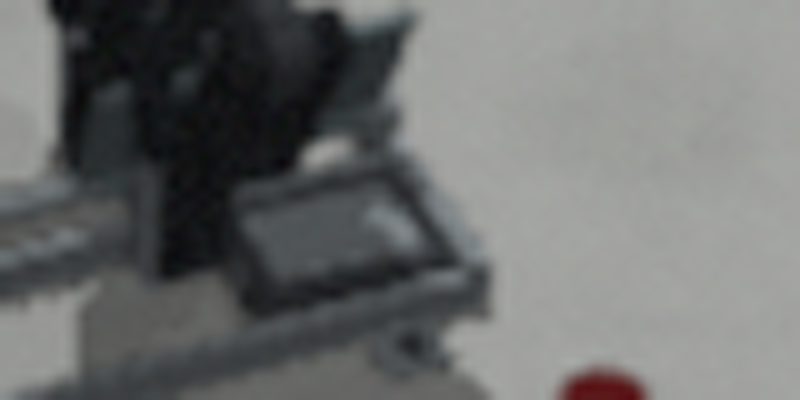

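The case's far edge is now right at the end stop. I'll push until the force rises.

```bash
python3 -m creep '[[[-0.1,0,0],[0,0,0],0.376],[[0,0,0],[0,0,0],0.376],[[-0.1,0,0],[0,0,0],0.376],[[0,0,0],[0,0,0],0.376],[[0,0,0],[0,0,0],0.376],[[0,0,0],[0,0,0],0.376],[[0,0,0],[0,0,0],0.376],[[0,0,0],[0,0,0],0.376],[[0,0,0],[0,0,0],0.376],[[0,0,0],[0,0,0],0.376]]'
python3 - <<'E'
from h import *
s=read_state();print(s['position'],s['force'],s['torque'])
E
```

```text
time: 10.4
position: [0.5641, 0.0205, 0.026]
tool_rot: [[-0.94, 0.341, -0.004], [0.341, 0.94, 0.001], [0.004, -0.001, -1.0]]
force: [-6.2, 5.7, 6.0]
width: 0.0321
[0.56406283 0.02053997 0.02602526] [-6.17750539  5.69797718  6.03115808] [ 0.89955146  0.90352551 -0.0301178 ]
```

The case is home: 2 mm commanded gave only 0.5 mm of travel, and the force along the lane about doubled. Next I'll draw back with the bar held, then lift.

```bash
python3 -m creep '[[[0.4,0,0],[0,0,0],0.376],[[0.7,0,0],[0,0,0],0.376],[[0.8,0,0],[0,0,0],0.376],[[0.8,0,0],[0,0,0],0.376],[[0.8,0,0],[0,0,0],0.376],[[0.8,0,0],[0,0,0],0.376],[[0.8,0,0],[0,0,0],0.376],[[0.8,0,0],[0,0,0],0.376],[[0.6,0,0],[0,0,0],0.376],[[0,0,0],[0,0,0],0.376]]'
python3 -m creep '[[[0,0,-0.3],[0,0,0],0.376],[[0,0,-0.4],[0,0,0],0.376],[[0,0,-0.4],[0,0,0],0.376],[[0,0,-0.4],[0,0,0],0.376],[[0,0,-0.5],[0,0,0],0.376],[[0,0,-1],[0,0,0],0.376],[[0,0,-2],[0,0,0],0.376],[[0,0,-3],[0,0,0],0.376],[[0,0,-3],[0,0,0],0.376],[[0,0,0],[0,0,0],0.376]]'
python3 -m creep '[[[2,0,-1],[0,0,0],0.376],[[3,0,0],[0,0,0],0.376],[[3,0,0],[0,0,0],0.376],[[3,0,0],[0,0,0],0.376],[[0,0,0],[0,0,0],0.376],[[0,0,0],[0,0,0],0.376],[[0,0,0],[0,0,0],0.376],[[0,0,0],[0,0,0],0.376],[[0,0,0],[0,0,0],0.376],[[0,0,0],[0,0,0],0.376]]'
python3 - <<'E'
from h import *
a=get_image("scene")[155:255,270:400,::-1];b=get_image("top")[150:260,260,None] if 0 else get_image("top")[150:260,260:420,::-1]
A=cv2.resize(a,(780,600));cv2.imwrite("pics/s7.png",cv2.resize(np.hstack([cv2.resize(a,(520,400)),cv2.resize(b,(582,400))]),None,fx=.725,fy=.725))
E
```

```text
time: 11.4
position: [0.503, 0.0424, 0.0259]
tool_rot: [[-0.94, 0.34, -0.003], [0.34, 0.94, 0.0], [0.003, -0.001, -1.0]]
force: [1.1, 1.2, 5.0]
width: 0.032
time: 12.4
position: [0.5086, 0.0417, 0.1415]
tool_rot: [[-0.94, 0.341, 0.01], [0.341, 0.94, -0.001], [-0.01, 0.003, -1.0]]
force: [0.4, -0.2, 0.5]
width: 0.0324
time: 13.4
position: [0.402, 0.0794, 0.1463]
tool_rot: [[-0.94, 0.341, -0.0], [0.341, 0.94, -0.0], [0.0, -0.0, -1.0]]
force: [0.6, 0.0, -0.2]
width: 0.0323
```

View pics/s7.png

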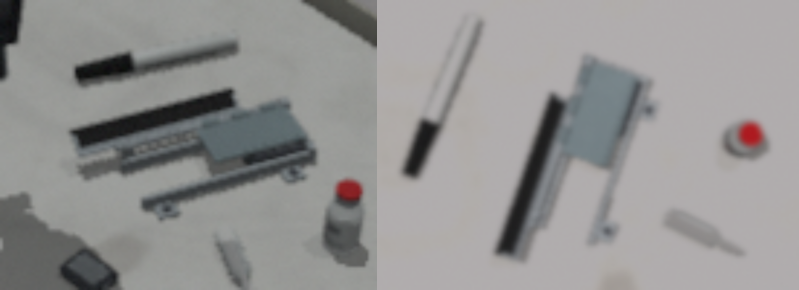

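The cover is shut and level, and the dark side of the case shows under it at the end-stop end. The vial, ampoule and marker haven't moved.

```bash
python3 -c "
from workcell import *
print(close_job())"
```

```text
the job is handed in; nothing more can be done
None
```

The instrument case is in its bay with the cover shut over it, and I've handed the job in. No verdict was reported.

- **Push:** One fingertip held the press bar down with the cover at about 1.2 rad, as estimated from the scene picture. The other pushed the case along the lane until it met the end stop.
- **Home check:** On the last 2 mm commanded, the tool moved only about 0.5 mm and the force along the lane about doubled to 8 N. The case reached the stop about 7 mm later than my first estimate, because my finger-width or bay position estimate was a few millimetres off.
- **Retreat:** I drew back with the bar still held (5 N on the tool), then lifted clear and let the cover close.
- **Final pictures:** The scene and top views show the cover shut and level with the case under it at the stop end. The vial, ampoule and marker look unmoved by eye. The arm was clear of everything, and the robot clock read about 13.5 s.

I did not measure the final case position or cover angle numerically. No check failed.

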